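# Set the ratchet support four clicks up and lay the moulding in the print jig

## Task

Set up the print jig for this job: take the ratchet support by its saddle, raise it exactly four clicks from where it stands (a fifth spoils the setting), then push the saddle down firmly, with about a kilo and a half of force, so that the column sits hard on its pawl. Then lay the white moulding gently in the jig, its nose in the foam nest and its upswept tail down in the saddle, let go of it, and leave everything else on the bench where it is.

Things in the scene. Friction and masses are not known exactly. Their poses are not given: they have to be found in the camera images.
- jig: Print jig, fixed: plywood board 170 (x) x 440 (y) x 18 mm, a red steel ratchet support at its +y end (foot 110 x 110 mm at x=0, y=+135), a cream foam nest on a wooden riser at its -y end. Origin: centre of the board's underside, on the bench; z up. In the finished set-up the moulding's axes lie as the jig's, its origin is over the jig's (x=0, y=0) and 188 mm above the bench.
- nest (a point): Middle of the nest's trough floor, 200 mm above the bench. The trough runs along the jig's y, is 36 mm wide, 63 mm long, 20 mm deep, closed at its outer (-y) end and open towards the support.
- column: Steel ratchet column with its saddle; slides straight up and down in the red sleeve, cannot turn. Origin: centre of the saddle's floor; axes as the jig's. Saddle: dark U-channel open along y, outside 48 mm wide (x) and 44 mm long (y), cheeks 6 mm thick standing 22 mm above the floor, 36 mm apart; its underside is 10 mm below the floor, on a 24 mm square bar with saw teeth on the +x face.
- saddle_grip (a point): Between the saddle's cheeks, 12 mm above its floor; moves with the column. Grip across the two outer cheeks (along the jig's x) and lift. The column stands parked with the saddle floor 160 to 170 mm above the bench, below the first of six even notches, so the way to the first click differs. Once a notch has clicked in, the column cannot come down past it.
- sleeve (a point): Centre of the red sleeve's top, 138 mm above the bench. The column drags stiffly in it: about 8 N lifts it, and it stays where it is left. While a tooth pushes the pawl aside the pull is some 5 to 10 N higher for several mm, then falls back at once as the pawl clicks in. The tooth then stands a few mm above the pawl and must be pushed down onto it: 1 to 3 N move it, then it stops hard.
- pawl: Steel spring pawl on a pin in the +x side of the sleeve, with a yellow 34 mm tab that nods at each click. Origin: its pin, 92 mm above the bench. It works by itself and need not be touched. About 15 N of push on the saddle, held for half a second, seats a notch well; 30 N on the pawl is too much.
- moulding: White plastic moulding, loose, 332 mm long (its y), 0.2 to 0.3 kg, belly down on the bench. Origin: centre of the belly's underside, under the centre of mass. Belly: 150 mm long, 34 mm wide (x), 30 mm high; grip it here across its width. Tail (+y): y=105 to 166, 28 mm wide, swept up, underside 30 and top 48 mm above the belly's underside. Nose (-y): 28 mm wide, underside 12 and top 32 mm above it.
- moulding_nose (a point): Underside of the moulding's nose, at x=0, y=-135 mm, z=12 mm in its frame.
- ink_tin_blue: Ink tin with a blue band, 76 mm across, 73 mm high; origin under its centre. Leave alone.
- ink_tin_red: Ink tin with a red band, same size. Leave alone.
- ink_tin_green: Ink tin with a green band, same size. Leave alone.
- wash_bottle: White wash bottle with a bent spout, 66 mm across, 213 mm high; origin under its centre. Leave alone.
- squeegee: Squeegee lying flat, 200 mm long (y), 68 mm wide, 24 mm thick. Leave alone.
- ink_knife: Ink knife (spatula), 220 mm long. Leave alone.
- foam_offcut: Cream foam offcut 90 x 60 x 35 mm. Leave alone.

How it is judged:
On the way, in this order (a step that is already met when the one before it is completed fails the run):
1. the column is raised past its fourth notch, clear above the pawl (z of column in the frame of jig between 0.2192 and 0.231 m), for 0.2 s.
2. the column is pushed down and sits in the fourth notch with at least 10 N on the pawl, before the moulding is laid on it (z of column in the frame of jig between 0.2155 and 0.2191 m and contact force between pawl and column above 10 N and contact force between moulding and column below 0.1 N), for 0.2 s.
At the end, for the whole second after the job is handed in: The column sits in its fourth notch, within about 1 mm of the pawl's seat. The moulding lies at rest and level (tilt under 0.03 rad), nose in the nest and tail on the saddle's floor, within 8 mm across and 12 mm along and 0.06 rad of the jig's line (z of column in the frame of jig between 0.2155 and 0.2191 m and x of moulding in the frame of jig between -0.008 and 0.008 m and y of moulding in the frame of jig between -0.012 and 0.012 m and z of moulding in the frame of jig between 0.183 and 0.194 m and angle between moulding's own z axis and vertical below 0.03 rad and angle between the y axis of moulding and the y axis of jig, either way round below 0.06 rad and y of moulding_nose in the frame of jig below -0.1 m and contact force between moulding and column above 0.2 N and linear speed of moulding below 0.02 m/s); the robot touches nothing.
It fails at once if the pawl is overloaded (over 30 N between pawl and column) (contact force between pawl and column above 30 N).
It fails at once if the moulding is dropped or rammed onto the jig (over 25 N) (contact force between moulding and jig above 25 N).
It fails at once if something else on the bench is moved by more than 25 mm (distance of any of ink_tin_blue, ink_tin_red, ink_tin_green, wash_bottle, squeegee, ink_knife, foam_offcut from where it was at the start of the episode above 0.025 m).
It also fails if it takes over 70 s, if anything falls off the work surface, if the arm or the gripper's body presses on something with over 40 N, if the wrist force passes 120 N, or if a joint passes its speed limit or range.

## Robot

A 7-joint arm with a two-finger parallel gripper is mounted at the origin on the work surface. World frame = base frame: x ahead of the robot, y to its left, z up, the work surface at z = 0. Lengths are in m, angles in rad, forces in N, time in s.
With the tool pointing down it reaches from about 0.4 to 0.85 m from the base axis. Payload 4.5 kg.
Tool frame: the origin (TCP) lies where the fingers leave the gripper's body, on its centre line; the fingertips stand 64 mm ahead of it and the grasp point (between the pads) lies 45 mm ahead of it; z points along the fingers, y is the direction in which the jaws open and shut (so a half turn about z gives the same grasp; the last joint's range is limited). The gripper opens to 88 mm and grips with 3 to 60 N. Pads are 18 mm wide; open, the fingers measure 123 mm over their backs; the gripper's body (75 mm by 187 mm) begins 45 mm behind the grasp point.
Start: joints at [1.377, 0.689, -0.195, 1.565, 0.157, 0.902, -0.215], TCP at [0.141, -0.609, 0.303] pointing down, gripper open.
Joint ranges: [-3.01, 3.01], [-0.46, 2.08], [-1.47, 1.51], [0.13, 2.56], [-1, 4.14], [0.04, 2.09], [-2.66, 2.66]. Speed limits (rad/s): [2.57, 2.57, 3.14, 3.14, 3.14, 3.14, 3.14].

## Interface

Orientations are given as a unit quaternion [x, y, z, w].
In Python, from plant import monitor, snapshot, workorder, finder gives the robot as it stands.
- The arm moves only by the tool carry_out, never from a script. Its argument "motion" is one flat list of numbers, 6 for each row, row after row: the shift along the tool's x, y, z in cm, then the turn, a rotation vector about the tool's x, y, z in rad. In form: [x, y, z, rx, ry, rz, x, y, z, rx, ry, rz, ...]. A call has 1 to 8 rows; each row shifts and turns the commanded pose from where the row before left it, along the tool's axes as they then stand; what a row does not reach is not made up. A row lasts 1/8 s, in which the tool goes at most 62.5 mm and 10.7 degrees, less where a joint would pass 70% of its speed; a pose out of reach is approached as far as the arm can. A call with a gripper value outside its range is refused whole. "hand" is the finger opening in cm, from 0 to 8.81, set as the call begins (left out, the last holds). The fingers move at their own pace and stop on an object; "grip_force" is the grip in N (left out, the last holds). Time passes only in rows, so rows that do not move let the fingers close. It gives the time, the measured TCP pose, the force and the opening at its end, in the units of the state.
- monitor.get_state(): the state, without advancing time (a new reading comes with each control period).
- snapshot(name): name is "scene" or "side" or "wrist"; returns a dict with "frame" (420x560x3 uint8, red, green, blue), "range_z" (420x560 float32, m along the optical axis (not along the pixel's ray), 0 where there is no reading), "fx", "fy", "cx", "cy" (pixels), "rvec" (rotation vector, rad) and "tvec" (3), from world to camera coordinates, as OpenCV has them; the wrist camera has in their place "hand_eye" (4x4, takes a point from camera to tool coordinates, whose origin is the TCP and whose axes are the flange's). Camera axes: x right, y down, z forward; pixel columns grow to the right and rows downward; lengths in m; the calibration is good to about 2 mm. A picture is of the moment at which its call begins: read the wrist's pose just before it.
- workorder.finish_job(): hands the job in, once; it reports no verdict.
Trained networks look in a picture, given as the dict that the camera call returned (one of the last four; its "shot" number tells which), for a name from the list of things; names that differ only in an ending like _2 or _b are one class to them, and where a whole thing is asked for, a point or a joint stands for the part that bears it (a point fixed in the world has none). Each returns a list of dicts, best first, with "p" (0 to 1); they miss things now and then, are a little off and sometimes report something else, mostly with a low value. They report only what shows in the picture. A call takes as long as a camera call.
- finder.masks_of(picture, thing): "pixels" (420x560 bool, what is visible of it) and "extent" ([left, top, right, bottom] in pixels, round what is visible of it).
The state is a dict: "clock": time; "q": joint angles; "qd": joint speeds; "joint_torque": joint torques, N m; "tool_pos": TCP position; "eef_rot": TCP orientation; "contact_force": force on the tool from outside, world axes, zero at the start; "moment": the same for the moment, N m; "opening": opening from 0.0 (shut) to 1.0 (fully open).
Only numpy, scipy, OpenCV 4.12 (cv2) and the standard library are available. Lean on these libraries where they do the work, as an engineer would, in place of code of your own. Each camera call takes 0.05 s, during which the arm holds its last target. There are 200 camera calls.

## Working session

There is one attempt and no reset: what is moved stays moved. The work goes in short steps, Python scripts to look and compute and a tool call to move; the robot and the scene stay as the last step left them, time stands still between calls to the robot, and variables do not carry over. Pictures are saved under pics/ and viewed, about 8 in all and at most 12, crops included, and the job is handed in when it is done.

Besides the shell and the picture viewer there is one more tool, called after ">>>" in YAML: its name, and indented under it one key for each argument. carry_out: Moves the arm, as the interface text tells. Its arguments: {"type":"object","properties":{"motion":{"type":"array"},"hand":{"type":"number"},"grip_force":{"type":"number"}},"required":["motion"]}

```bash
mkdir -p pics
cat > h.py <<'E'
import numpy as np, cv2
from plant import monitor, snapshot, workorder, finder
from scipy.spatial.transform import Rotation as R
def pts(s, mask=None):
    d=s['range_z']; m=d>0
    if mask is not None: m&=mask
    v,u=np.nonzero(m); z=d[v,u]
    c=np.c_[(u-s['cx'])/s['fx']*z,(v-s['cy'])/s['fy']*z,z]
    if 'hand_eye' in s:
        st=s['st']; H=np.array(s['hand_eye']); t=c@H[:3,:3].T+H[:3,3]
        return R.from_quat(st['eef_rot']).apply(t)+st['tool_pos']
    r=R.from_rotvec(np.ravel(s['rvec'])).as_matrix()
    return (c-np.ravel(s['tvec']))@r
def shot(n):
    st=monitor.get_state(); s=snapshot(n); s['st']=st; return s
def save(s,n): cv2.imwrite('pics/'+n+'.png',s['frame'][:,:,::-1])
E
python3 - <<'E'
from h import *
st=monitor.get_state(); print({k:np.round(v,3).tolist() for k,v in st.items()})
for n in ['scene','side']:
    s=shot(n); save(s,n+'0')
    np.savez('/tmp/'+n,P=pts(s))
    for t in ['jig','column','moulding','sleeve','pawl','nest']:
        for r in finder.masks_of(s,t)[:2]:
            p=pts(s,r['pixels'])
            if len(p): print(n,t,round(r['p'],2),r['extent'],len(p),np.percentile(p,[2,50,98],axis=0).round(3).tolist())
E
```

```text
{'clock': 0.0, 'q': [1.377, 0.69, -0.195, 1.566, 0.157, 0.902, -0.215], 'qd': [-0.002, -0.001, 0.003, -0.001, -0.001, 0.002, -0.0], 'joint_torque': [0.0, -52.757, -1.268, -15.343, -0.053, 0.006, 0.0], 'tool_pos': [0.141, -0.608, 0.302], 'eef_rot': [0.994, 0.114, -0.0, -0.001], 'contact_force': [-0.688, -0.1, 0.895], 'moment': [-0.007, -0.062, -0.036], 'opening': 1.002}
scene jig 0.83 [259.1, 145.0, 389.0, 264.2] 7190 [[0.487, -0.051, 0.008], [0.593, 0.105, 0.024], [0.656, 0.343, 0.22]]
scene jig 0.42 [353.1, 144.8, 372.3, 166.9] 298 [[0.416, 0.276, 0.009], [0.556, 0.293, 0.171], [0.584, 0.478, 0.192]]
scene column 0.75 [352.4, 143.5, 373.1, 165.8] 310 [[0.439, 0.276, 0.01], [0.559, 0.293, 0.17], [0.584, 0.476, 0.192]]
scene moulding 0.76 [138.6, 233.9, 197.1, 322.8] 1212 [[0.335, -0.375, 0.015], [0.508, -0.359, 0.031], [0.654, -0.342, 0.049]]
scene sleeve 0.88 [258.3, 143.5, 392.7, 265.3] 7065 [[0.491, -0.05, 0.011], [0.593, 0.104, 0.024], [0.655, 0.343, 0.22]]
scene pawl 0.5 [365.2, 167.5, 382.1, 189.3] 116 [[0.581, 0.293, 0.092], [0.614, 0.3, 0.098], [0.653, 0.31, 0.123]]
scene nes
[... 365 characters left out ...]
.8, 155.7, 394.6, 203.3] 776 [[0.329, -0.368, 0.006], [0.484, -0.347, 0.028], [0.641, -0.336, 0.048]]
side column 0.96 [187.6, 254.3, 212.3, 285.1] 422 [[0.529, 0.215, 0.0], [0.558, 0.302, 0.171], [0.666, 0.323, 0.193]]
side moulding 0.94 [314.6, 150.1, 394.4, 206.4] 927 [[0.324, -0.369, 0.001], [0.474, -0.346, 0.028], [0.642, -0.337, 0.048]]
side sleeve 0.91 [164.2, 179.1, 299.8, 336.0] 8357 [[0.474, -0.021, 0.011], [0.541, 0.175, 0.02], [0.637, 0.381, 0.219]]
side pawl 0.53 [178.7, 262.5, 187.3, 271.8] 82 [[0.594, 0.264, -0.004], [0.632, 0.306, 0.097], [0.703, 0.318, 0.124]]
side nest 0.58 [165.1, 179.5, 297.8, 336.6] 8519 [[0.473, -0.024, 0.01], [0.541, 0.173, 0.02], [0.64, 0.381, 0.219]]
```

Run:
```python
from h import *
a=cv2.imread('pics/scene0.png');b=cv2.imread('pics/side0.png')
o=np.vstack([a,b]); 
cv2.imwrite('pics/both.png',np.hstack([cv2.resize(a,(400,300)),cv2.resize(b,(400,300))]))
for n in ['scene','side']:
    P=np.load('/tmp/'+n+'.npz')['P']
    near=(abs(P[:,0]-.56)<.16)&(abs(P[:,1]-.16)<.28)
    B=P[near&(abs(P[:,2]-.018)<.004)]
    r=cv2.minAreaRect(B[:,:2].astype(np.float32)); print(n,'board',r)
    S=P[near&(P[:,2]>.182)&(P[:,2]<.2)&(P[:,1]>.24)]
    print('cheeks',len(S),cv2.minAreaRect(S[:,:2].astype(np.float32)),np.percentile(S[:,2],[50,95]))
    N=P[near&(P[:,2]>.208)]
    print('nest rim',len(N),cv2.minAreaRect(N[:,:2].astype(np.float32)),np.median(N[:,2]))
    M=P[(abs(P[:,1]+.355)<.06)&(abs(P[:,0]-.49)<.2)&(P[:,2]>.012)]
    print('moulding',len(M),cv2.minAreaRect(M[:,:2].astype(np.float32)))
    for x in np.arange(.32,.68,.02):
        m=M[abs(M[:,0]-x)<.01]
        if len(m)>3: print(round(x,2),len(m),np.percentile(m[:,2],[50,95]).round(3),np.percentile(m[m[:,2]>np.percentile(m[:,2],95)-.006][:,1],[3,97]).round(3))
```

```text
scene board ((0.5668660402297974, 0.16477692127227783), (0.1725163459777832, 0.44266581535339355), 3.1320035457611084)
cheeks 79 ((0.559031069278717, 0.2985689342021942), (0.04962560161948204, 0.04598966985940933), 2.5291717052459717) [0.18923972 0.19273321]
nest rim 511 ((0.574251651763916, 0.015103347599506378), (0.07421934604644775, 0.08063947409391403), 2.832308769226074) 0.21910553394054474
moulding 1215 ((0.49048370122909546, -0.3582506775856018), (0.03408705070614815, 0.33251431584358215), 89.26882934570312)
0.32 11 [0.03  0.032] [-0.368 -0.344]
0.34 52 [0.031 0.034] [-0.369 -0.344]
0.36 54 [0.031 0.034] [-0.37  -0.345]
0.38 56 [0.032 0.034] [-0.369 -0.344]
0.4 65 [0.03  0.033] [-0.372 -0.344]
0.42 72 [0.029 0.032] [-0.372 -0.343]
0.44 73 [0.029 0.032] [-0.372 -0.342]
0.46 74 [0.029 0.033] [-0.372 -0.343]
0.48 83 [0.03  0.034] [-0.372 -0.344]
0.5 76 [0.029 0.032] [-0.373 -0.343]
0.52 85 [0.03  0.033] [-0.373 -0.344]
0.54 83 [0.029 0.032] [-0.374 -0.344]
0.56 78 [0.029 0.032] [-0.375 -0.345]
0.58 58 [0.038 0.044] [-0.373 -0.348]
0.6 72 [0.047 0.05 ] [-0.372 -0.347]
0.62 83 [0.0
[... 567 characters left out ...]
423387810587883, 0.33295074105262756), 89.58535766601562)
0.32 37 [0.027 0.034] [-0.362 -0.34 ]
0.34 49 [0.028 0.033] [-0.366 -0.338]
0.36 52 [0.027 0.035] [-0.364 -0.34 ]
0.38 54 [0.029 0.034] [-0.365 -0.339]
0.4 54 [0.028 0.032] [-0.368 -0.337]
0.42 52 [0.026 0.031] [-0.365 -0.336]
0.44 54 [0.028 0.032] [-0.367 -0.337]
0.46 55 [0.027 0.031] [-0.368 -0.336]
0.48 47 [0.027 0.033] [-0.368 -0.339]
0.5 55 [0.026 0.032] [-0.37  -0.341]
0.52 48 [0.028 0.031] [-0.368 -0.336]
0.54 47 [0.027 0.032] [-0.37  -0.339]
0.56 56 [0.028 0.036] [-0.368 -0.342]
0.58 54 [0.038 0.046] [-0.367 -0.342]
0.6 42 [0.045 0.048] [-0.367 -0.341]
0.62 40 [0.044 0.049] [-0.369 -0.342]
0.64 38 [0.044 0.05 ] [-0.368 -0.342]
```

View pics/both.png

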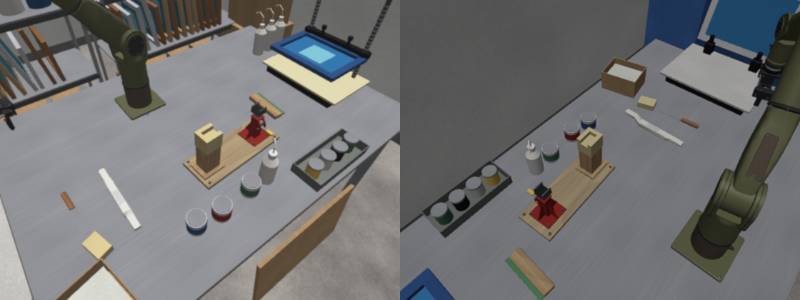

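```bash
cat >> h.py <<'E'
def plan(x,y,z,psi,n=None):
    st=monitor.get_state(); r0=R.from_quat(st['eef_rot']); p0=np.array(st['tool_pos'])
    r1=R.from_matrix(np.array([[np.cos(psi),np.sin(psi),0],[np.sin(psi),-np.cos(psi),0],[0,0,-1]]))
    w=(r0.inv()*r1).as_rotvec(); d=np.array([x,y,z])-p0
    n=n or int(max(1,np.ceil(np.linalg.norm(d)/.055),np.ceil(np.linalg.norm(w)/.17)))
    rows=[]; r=r0
    for i in range(n):
        rows.append(np.r_[r.inv().apply(d/n)*100,w/n]); r=r*R.from_rotvec(w/n)
    print('from',p0.round(4),'psi',np.arctan2(*r0.as_matrix()[[1,0],0]).round(4),'n',n)
    for k in rows: print(', '.join('%.3g'%(round(v,3)+0) for v in k)+',')
E
python3 - <<'E'
from h import *
plan(.47,-.357,.36,-.013)
s=shot('wrist'); print(np.round(s['hand_eye'],3),s['fx'])
E
```

```text
from [ 0.1412 -0.6089  0.3027] psi 0.2278 n 8
4.71, -2.14, -0.716, 0, 0, 0.03,
4.65, -2.28, -0.716, 0, 0, 0.03,
4.58, -2.42, -0.716, 0, 0, 0.03,
4.5, -2.56, -0.716, 0, 0, 0.03,
4.42, -2.69, -0.716, 0, 0, 0.03,
4.34, -2.82, -0.716, 0, 0, 0.03,
4.25, -2.95, -0.716, 0, 0, 0.03,
4.16, -3.08, -0.716, 0, 0, 0.03,
[[-0.    -0.965 -0.262  0.067]
 [ 1.    -0.     0.     0.001]
 [-0.    -0.262  0.965 -0.081]
 [ 0.     0.     0.     1.   ]] 363.882213513292
```

>>> carry_out:
  motion: [4.7,-2.1,-0.7,0,0,0.03,4.6,-2.3,-0.7,0,0,0.03,4.6,-2.4,-0.7,0,0,0.03,4.5,-2.6,-0.7,0,0,0.03,4.4,-2.7,-0.7,0,0,0.03,4.3,-2.8,-0.7,0,0,0.03,4.2,-3.0,-0.7,0,0,0.03,4.2,-3.1,-0.7,0,0,0.03]
  hand: 8.8

```text
clock: 1.75
tool_pos: [0.4698, -0.3553, 0.3591]
eef_rot: [1.0, -0.007, 0.0, 0.0]
contact_force: [0.2, -0.6, -1.2]
opening: 0.997
```

Run:
```python
from h import *
s=shot('wrist'); save(s,'w1')
r=finder.masks_of(s,'moulding')
print(r and (r[0]['p'],r[0]['extent']))
P=pts(s); M=P[(abs(P[:,1]+.355)<.05)&(P[:,2]>.012)]
np.save('/tmp/M.npy',M)
print(len(M),cv2.minAreaRect(M[:,:2].astype(np.float32)))
for x in np.arange(.32,.68,.02):
    m=M[abs(M[:,0]-x)<.01]
    if len(m)>3:
        t=np.percentile(m[:,2],90); k=np.percentile(m[m[:,2]>t-.006][:,1],[2,98]); print(round(x,2),len(m),t.round(3),k.round(4),k.mean().round(4))
plan(.6,-.06,.37,.8); plan(.556,.297,.33,1.624)
```

```text
(0.65, [267.5, 3.6, 295.0, 286.7])
56173 ((0.47948157787323, -0.35499775409698486), (0.31772178411483765, 0.09999438375234604), 0.00021250921417959034)
0.32 128 0.031 [-0.3718 -0.3451] -0.3585
0.34 344 0.032 [-0.3718 -0.3447] -0.3583
0.36 345 0.032 [-0.3719 -0.3451] -0.3585
0.38 367 0.031 [-0.372  -0.3454] -0.3587
0.4 428 0.03 [-0.3745 -0.3441] -0.3593
0.42 469 0.03 [-0.3758 -0.3427] -0.3592
0.44 488 0.03 [-0.3758 -0.3431] -0.3594
0.46 2523 0.355 [-0.3058 -0.305 ] -0.3054
0.48 9386 0.384 [-0.4034 -0.3051] -0.3542
0.5 37795 0.395 [-0.3983 -0.3154] -0.3568
0.52 554 0.03 [-0.377  -0.3445] -0.3608
0.54 594 0.03 [-0.377  -0.3442] -0.3606
0.56 611 0.032 [-0.3759 -0.3457] -0.3608
0.58 647 0.044 [-0.3752 -0.3477] -0.3615
0.6 606 0.048 [-0.3752 -0.3481] -0.3616
0.62 632 0.048 [-0.3752 -0.3485] -0.3619
0.64 256 0.048 [-0.3752 -0.3488] -0.362
from [ 0.475  -0.3503  0.3596] psi -0.0012 n 6
2.08, -4.84, -0.147, 0, -0.001, -0.134,
2.7, -4.52, -0.15, 0, -0.001, -0.134,
3.28, -4.12, -0.153, 0, -0.001, -0.134,
3.8, -3.65, -0.158, 0, -0.001, -0.134,
4.25, -3.11, -0.162, 0, -0.001, -0.134,
4.63, -2.52, -0.168, 0, -0.001, -0.134,
from [ 0.475  -0.3503  0.3596] psi -0.0012 n 12
0.667, -5.39, 0.266, 0, -0.001, -0.135,
1.39, -5.25, 0.267, 0, -0.001, -0.135,
2.09, -5.02, 0.267, 0, -0.001, -0.135,
2.75, -4.69, 0.267, 0, -0.001, -0.135,
3.35, -4.28, 0.266, 0, -0.001, -0.135,
3.9, -3.79, 0.265, 0, -0.001, -0.135,
4.38, -3.22, 0.263, 0, -0.001, -0.135,
4.77, -2.6, 0.261, 0, -0.001, -0.135,
5.08, -1.94, 0.259, 0, -0.001, -0.135,
5.29, -1.23, 0.256, 0, -0.001, -0.135,
5.41, -0.506, 0.253, 0, -0.001, -0.135,
5.43, 0.229, 0.25, 0, -0.001, -0.135,
```

>>> carry_out:
  motion: [0.7,-5.4,0.27,0,0,-0.135,1.4,-5.25,0.27,0,0,-0.135,2.1,-5.0,0.27,0,0,-0.135,2.75,-4.7,0.27,0,0,-0.135,3.35,-4.3,0.27,0,0,-0.135,3.9,-3.8,0.26,0,0,-0.135,4.4,-3.2,0.26,0,0,-0.135,4.8,-2.6,0.26,0,0,-0.135]

```text
clock: 2.85
tool_pos: [0.529, 0.076, 0.3375]
eef_rot: [0.86, 0.511, 0.0, 0.0]
contact_force: [0.8, -0.1, 0.1]
opening: 0.995
```

>>> carry_out:
  motion: [5.1,-1.9,0.26,0,0,-0.135,5.3,-1.2,0.26,0,0,-0.135,5.4,-0.5,0.25,0,0,-0.135,5.4,0.2,0.25,0,0,-0.135,0,0,0,0,0,0,0,0,0,0,0,0,0,0,0,0,0,0]

```text
clock: 3.72
tool_pos: [0.5601, 0.2875, 0.3272]
eef_rot: [0.695, 0.719, -0.001, 0.001]
contact_force: [0.5, -1.4, -0.2]
opening: 0.997
```

```bash
cat >> h.py <<'E'
def band(P,lo,hi,c,w): return P[(P[:,2]>lo)&(P[:,2]<hi)&(abs(P[:,0]-c[0])<w)&(abs(P[:,1]-c[1])<w)]
E
python3 - <<'E'
from h import *
s=shot('wrist'); save(s,'w2'); print(np.array(s['st']['tool_pos']).round(4),np.round(s['st']['qd'],3))
P=pts(s); np.save('/tmp/P2.npy',P)
r=finder.masks_of(s,'column')
for q in r[:2]:
    p=pts(s,q['pixels']); print(q['p'],q['extent'],len(p),np.percentile(p,[2,50,98],axis=0).round(4).tolist())
C=band(P,.18,.2,(.556,.298),.05); print('cheeks',len(C),cv2.minAreaRect(C[:,:2].astype(np.float32)),np.median(C[:,2]), np.percentile(C,[1,99],axis=0))
F=band(P,.155,.18,(.556,.298),.014); print('floor',len(F),np.percentile(F[:,2],[10,50,90]))
N=band(P,.205,.23,(.57,.015),.06); print('nest',len(N),cv2.minAreaRect(N[:,:2].astype(np.float32)) if len(N) else 0)
plan(.556,.297,.33,1.624)
E
```

```text
[0.5601 0.2875 0.3272] [ 0.002 -0.004 -0.006 -0.002 -0.004 -0.001  0.   ]
0.59 [231.7, 157.7, 309.8, 234.7] 5193 [[0.5325, 0.2774, 0.1662], [0.5547, 0.3001, 0.169], [0.5781, 0.3206, 0.1908]]
0.51 [425.0, 243.0, 498.9, 304.1] 2338 [[0.7327, 0.1949, 0.006], [0.7457, 0.2037, 0.0738], [0.7707, 0.2073, 0.1243]]
cheeks 1476 ((0.5552256107330322, 0.29845961928367615), (0.047660212963819504, 0.04395445063710213), 3.095703125) 0.18975157605121132 [[0.53123305 0.27644844 0.1811383 ]
 [0.5796002  0.32117689 0.19134148]]
floor 1668 [0.16781262 0.1686536  0.16952615]
nest 0 0
from [0.56   0.288  0.3274] psi 1.6054 n 1
0.909, -0.372, -0.26, 0, 0.001, -0.019,
```

View pics/w2.png

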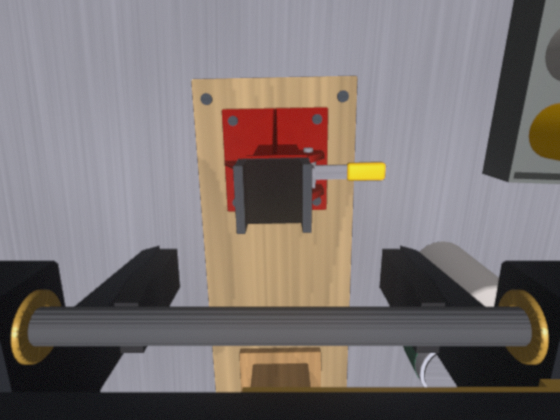

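Run:
```python
from h import *
plan(.5553,.2985,.226,1.625,4)
```

```text
from [0.56   0.288  0.3274] psi 1.6054 n 4
0.268, -0.11, 2.54, 0, 0, -0.005,
0.268, -0.109, 2.54, 0, 0, -0.005,
0.268, -0.107, 2.54, 0, 0, -0.005,
0.268, -0.106, 2.54, 0, 0, -0.005,
```

>>> carry_out:
  motion: [1.0,-0.43,0.5,0,0,-0.02,0,0,0,0,0,0,0,0,3.2,0,0,0,0,0,3.2,0,0,0,0,0,3.2,0,0,0,0,0,0,0,0,0,0,0,0,0,0,0,0,0,0,0,0,0]

```text
clock: 4.82
tool_pos: [0.5556, 0.3002, 0.2278]
eef_rot: [0.687, 0.727, 0.001, 0.0]
contact_force: [1.1, -0.5, -0.2]
opening: 0.999
```

Run:
```python
from h import *
plan(.5553,.2985,.226,1.625,1)
print(monitor.get_state()['contact_force'])
```

```text
from [0.5556 0.3002 0.2278] psi 1.6277 n 1
-0.167, -0.037, 0.184, 0.003, -0.002, 0.003,
[ 1.08984118 -0.45527485 -0.17586819]
```

>>> carry_out:
  motion: [-0.17,-0.04,0.18,0,0,0,0,0,0,0,0,0,0,0,0,0,0,0,0,0,0,0,0,0,0,0,0,0,0,0,0,0,0,0,0,0,0,0,0,0,0,0]
  hand: 4.0
  grip_force: 45

```text
clock: 5.7
tool_pos: [0.5558, 0.2979, 0.2245]
eef_rot: [0.687, 0.727, 0.001, 0.001]
contact_force: [5.5, 1.1, -3.4]
opening: 0.538
```

```bash
cat >> h.py <<'E'
def stat():
    s=monitor.get_state(); print(round(float(s['clock']),2),np.array(s['tool_pos']).round(4),np.array(s['contact_force']).round(1),round(float(s['opening'])*88.1,1))
E
python3 -c "
from h import *
stat()"
```

```text
5.7 [0.5558 0.2979 0.2245] [ 5.5  1.1 -3.4] 47.4
```

>>> carry_out:
  motion: [0,0,-0.2,0,0,0,0,0,-0.2,0,0,0]

```text
clock: 5.95
tool_pos: [0.5558, 0.2979, 0.2277]
eef_rot: [0.687, 0.727, 0.001, 0.0]
contact_force: [7.4, 2.4, -8.4]
opening: 0.542
```

>>> carry_out:
  motion: [0,0,-0.1,0,0,0,0,0,-0.1,0,0,0]

```text
clock: 6.2
tool_pos: [0.5558, 0.2979, 0.2296]
eef_rot: [0.687, 0.727, 0.001, 0.0]
contact_force: [7.1, 1.8, -8.4]
opening: 0.542
```

>>> carry_out:
  motion: [0,0,-0.1,0,0,0,0,0,-0.1,0,0,0]

```text
clock: 6.45
tool_pos: [0.5558, 0.2979, 0.2316]
eef_rot: [0.687, 0.727, 0.001, 0.0]
contact_force: [5.9, 2.7, -8.6]
opening: 0.538
```

>>> carry_out:
  motion: [0,0,-0.1,0,0,0,0,0,-0.1,0,0,0]

```text
clock: 6.7
tool_pos: [0.5558, 0.2979, 0.2329]
eef_rot: [0.687, 0.727, 0.001, 0.0]
contact_force: [8.7, 3.4, -15.8]
opening: 0.542
```

>>> carry_out:
  motion: [0,0,-0.1,0,0,0,0,0,-0.1,0,0,0]

```text
clock: 6.95
tool_pos: [0.5558, 0.2978, 0.2344]
eef_rot: [0.687, 0.727, 0.001, 0.0]
contact_force: [9.4, 4.0, -16.3]
opening: 0.542
```

>>> carry_out:
  motion: [0,0,-0.1,0,0,0,0,0,-0.1,0,0,0]

```text
clock: 7.2
tool_pos: [0.5558, 0.2978, 0.2362]
eef_rot: [0.687, 0.727, 0.001, 0.0]
contact_force: [8.0, 4.5, -18.0]
opening: 0.54
```

>>> carry_out:
  motion: [0,0,-0.1,0,0,0,0,0,-0.1,0,0,0]

```text
clock: 7.45
tool_pos: [0.5558, 0.2979, 0.238]
eef_rot: [0.687, 0.727, 0.001, 0.0]
contact_force: [9.1, 4.3, -19.1]
opening: 0.539
```

>>> carry_out:
  motion: [0,0,-0.1,0,0,0,0,0,-0.1,0,0,0]

```text
clock: 7.7
tool_pos: [0.5558, 0.2979, 0.2415]
eef_rot: [0.687, 0.727, 0.001, 0.0]
contact_force: [6.8, 1.9, -8.1]
opening: 0.538
```

>>> carry_out:
  motion: [0,0,-0.1,0,0,0,0,0,-0.1,0,0,0]

```text
clock: 7.95
tool_pos: [0.5558, 0.2979, 0.2436]
eef_rot: [0.687, 0.727, 0.001, 0.0]
contact_force: [7.1, 3.0, -9.3]
opening: 0.543
```

>>> carry_out:
  motion: [0,0,-0.1,0,0,0,0,0,-0.1,0,0,0]

```text
clock: 8.2
tool_pos: [0.5558, 0.2978, 0.2449]
eef_rot: [0.687, 0.727, 0.001, 0.0]
contact_force: [9.0, 3.8, -16.4]
opening: 0.541
```

>>> carry_out:
  motion: [0,0,-0.1,0,0,0,0,0,-0.1,0,0,0]

```text
clock: 8.45
tool_pos: [0.5558, 0.2979, 0.2464]
eef_rot: [0.687, 0.727, 0.001, 0.0]
contact_force: [9.0, 4.9, -16.7]
opening: 0.538
```

>>> carry_out:
  motion: [0,0,-0.1,0,0,0,0,0,-0.1,0,0,0]

```text
clock: 8.7
tool_pos: [0.5558, 0.2978, 0.2482]
eef_rot: [0.687, 0.727, 0.001, 0.0]
contact_force: [9.0, 4.7, -17.9]
opening: 0.54
```

>>> carry_out:
  motion: [0,0,-0.1,0,0,0,0,0,-0.1,0,0,0]

```text
clock: 8.95
tool_pos: [0.5558, 0.2979, 0.25]
eef_rot: [0.687, 0.727, 0.001, 0.0]
contact_force: [8.5, 4.5, -19.1]
opening: 0.538
```

>>> carry_out:
  motion: [0,0,-0.1,0,0,0,0,0,-0.1,0,0,0]

```text
clock: 9.2
tool_pos: [0.5558, 0.2979, 0.2534]
eef_rot: [0.687, 0.727, 0.001, 0.0]
contact_force: [5.9, 2.5, -8.1]
opening: 0.539
```

>>> carry_out:
  motion: [0,0,-0.1,0,0,0,0,0,-0.1,0,0,0]

```text
clock: 9.45
tool_pos: [0.5558, 0.2979, 0.2556]
eef_rot: [0.687, 0.727, 0.001, 0.0]
contact_force: [7.3, 1.9, -8.5]
opening: 0.541
```

>>> carry_out:
  motion: [0,0,-0.1,0,0,0,0,0,-0.1,0,0,0]

```text
clock: 9.7
tool_pos: [0.5558, 0.2978, 0.2569]
eef_rot: [0.687, 0.727, 0.001, 0.0]
contact_force: [9.7, 3.9, -16.6]
opening: 0.543
```

>>> carry_out:
  motion: [0,0,-0.1,0,0,0,0,0,-0.1,0,0,0]

```text
clock: 9.95
tool_pos: [0.5558, 0.2979, 0.2583]
eef_rot: [0.687, 0.727, 0.001, 0.0]
contact_force: [9.4, 4.3, -17.0]
opening: 0.547
```

>>> carry_out:
  motion: [0,0,-0.1,0,0,0,0,0,-0.1,0,0,0]

```text
clock: 10.2
tool_pos: [0.5558, 0.2978, 0.2601]
eef_rot: [0.687, 0.727, 0.001, 0.0]
contact_force: [9.6, 4.5, -18.7]
opening: 0.535
```

>>> carry_out:
  motion: [0,0,-0.1,0,0,0,0,0,-0.1,0,0,0]

```text
clock: 10.45
tool_pos: [0.5558, 0.2979, 0.2619]
eef_rot: [0.687, 0.727, 0.001, -0.0]
contact_force: [9.7, 3.9, -18.5]
opening: 0.542
```

>>> carry_out:
  motion: [0,0,-0.1,0,0,0,0,0,-0.1,0,0,0]

```text
clock: 10.7
tool_pos: [0.5558, 0.2979, 0.2654]
eef_rot: [0.687, 0.727, 0.001, 0.0]
contact_force: [6.9, 2.0, -8.6]
opening: 0.538
```

>>> carry_out:
  motion: [0,0,-0.1,0,0,0,0,0,-0.1,0,0,0]

```text
clock: 10.95
tool_pos: [0.5558, 0.2979, 0.2675]
eef_rot: [0.687, 0.727, 0.001, 0.0]
contact_force: [6.8, 2.9, -8.9]
opening: 0.54
```

>>> carry_out:
  motion: [0,0,-0.1,0,0,0,0,0,-0.1,0,0,0]

```text
clock: 11.2
tool_pos: [0.5558, 0.2978, 0.2689]
eef_rot: [0.687, 0.727, 0.001, 0.0]
contact_force: [9.1, 3.4, -16.5]
opening: 0.538
```

>>> carry_out:
  motion: [0,0,-0.1,0,0,0,0,0,-0.1,0,0,0]

```text
clock: 11.45
tool_pos: [0.5558, 0.2978, 0.2702]
eef_rot: [0.687, 0.727, 0.001, 0.0]
contact_force: [8.9, 4.1, -16.5]
opening: 0.545
```

>>> carry_out:
  motion: [0,0,-0.1,0,0,0,0,0,-0.1,0,0,0]

```text
clock: 11.7
tool_pos: [0.5558, 0.2978, 0.2721]
eef_rot: [0.687, 0.727, 0.001, 0.0]
contact_force: [9.1, 4.2, -18.4]
opening: 0.543
```

>>> carry_out:
  motion: [0,0,-0.1,0,0,0,0,0,-0.1,0,0,0]

```text
clock: 11.95
tool_pos: [0.5558, 0.2979, 0.2739]
eef_rot: [0.687, 0.727, 0.001, 0.0]
contact_force: [9.2, 5.5, -18.2]
opening: 0.539
```

>>> carry_out:
  motion: [0,0,-0.1,0,0,0,0,0,-0.1,0,0,0]

```text
clock: 12.2
tool_pos: [0.5558, 0.2978, 0.2773]
eef_rot: [0.687, 0.727, 0.001, 0.0]
contact_force: [6.7, 1.9, -7.7]
opening: 0.542
```

>>> carry_out:
  motion: [0,0,-0.1,0,0,0,0,0,0,0,0,0]

```text
clock: 12.45
tool_pos: [0.5558, 0.2979, 0.2786]
eef_rot: [0.687, 0.727, 0.001, 0.0]
contact_force: [6.7, 2.4, -7.0]
opening: 0.535
```

>>> carry_out:
  motion: [0,0,-0.05,0,0,0,0,0,0,0,0,0,0,0,0,0,0,0]

```text
clock: 12.82
tool_pos: [0.5558, 0.2979, 0.2791]
eef_rot: [0.687, 0.727, 0.001, 0.0]
contact_force: [6.5, 2.5, -8.7]
opening: 0.537
```

>>> carry_out:
  motion: [0,0,0.1,0,0,0,0,0,0.1,0,0,0]

```text
clock: 13.08
tool_pos: [0.5557, 0.2979, 0.2785]
eef_rot: [0.687, 0.727, 0.001, 0.001]
contact_force: [5.3, -0.3, 1.4]
opening: 0.543
```

>>> carry_out:
  motion: [0,0,0.1,0,0,0]

```text
clock: 13.2
tool_pos: [0.5557, 0.2979, 0.2777]
eef_rot: [0.687, 0.727, 0.001, 0.001]
contact_force: [5.3, 0.2, 1.9]
opening: 0.541
```

>>> carry_out:
  motion: [0,0,0.05,0,0,0]

```text
clock: 13.32
tool_pos: [0.5557, 0.2979, 0.2772]
eef_rot: [0.687, 0.727, 0.001, 0.001]
contact_force: [5.6, 0.0, 0.9]
opening: 0.541
```

>>> carry_out:
  motion: [0,0,0.05,0,0,0]

```text
clock: 13.45
tool_pos: [0.5558, 0.2979, 0.2767]
eef_rot: [0.687, 0.727, 0.001, 0.001]
contact_force: [5.3, 0.1, 2.0]
opening: 0.537
```

>>> carry_out:
  motion: [0,0,0.05,0,0,0]

```text
clock: 13.58
tool_pos: [0.5557, 0.2979, 0.2762]
eef_rot: [0.687, 0.727, 0.001, 0.001]
contact_force: [4.8, 0.3, 2.4]
opening: 0.543
```

>>> carry_out:
  motion: [0,0,0.05,0,0,0,0,0,0.05,0,0,0]

```text
clock: 13.82
tool_pos: [0.5557, 0.2979, 0.2752]
eef_rot: [0.687, 0.727, 0.001, 0.001]
contact_force: [5.1, 0.1, 2.2]
opening: 0.538
```

>>> carry_out:
  motion: [0,0,0.05,0,0,0]

```text
clock: 13.95
tool_pos: [0.5557, 0.2979, 0.2747]
eef_rot: [0.687, 0.727, 0.001, 0.001]
contact_force: [4.9, 0.8, 2.1]
opening: 0.538
```

>>> carry_out:
  motion: [0,0,0.05,0,0,0]

```text
clock: 14.08
tool_pos: [0.5557, 0.2979, 0.2742]
eef_rot: [0.687, 0.727, 0.001, 0.001]
contact_force: [4.6, -0.3, 1.5]
opening: 0.544
```

>>> carry_out:
  motion: [0,0,0.03,0,0,0]

```text
clock: 14.2
tool_pos: [0.5557, 0.2979, 0.2739]
eef_rot: [0.687, 0.727, 0.001, 0.001]
contact_force: [5.1, 0.1, 1.8]
opening: 0.537
```

>>> carry_out:
  motion: [0,0,0.03,0,0,0]

```text
clock: 14.32
tool_pos: [0.5557, 0.2979, 0.2736]
eef_rot: [0.687, 0.727, 0.001, 0.001]
contact_force: [6.0, -0.5, 1.1]
opening: 0.54
```

>>> carry_out:
  motion: [0,0,0.03,0,0,0]

```text
clock: 14.45
tool_pos: [0.5557, 0.2979, 0.2733]
eef_rot: [0.687, 0.727, 0.001, 0.001]
contact_force: [4.4, 0.3, 4.5]
opening: 0.539
```

>>> carry_out:
  motion: [0,0,0.03,0,0,0]

```text
clock: 14.58
tool_pos: [0.5557, 0.2979, 0.2733]
eef_rot: [0.687, 0.727, 0.001, 0.001]
contact_force: [6.0, -1.3, 5.1]
opening: 0.542
```

>>> carry_out:
  motion: [0,0,0.03,0,0,0]

```text
clock: 14.7
tool_pos: [0.5557, 0.2979, 0.2732]
eef_rot: [0.687, 0.727, 0.001, 0.001]
contact_force: [5.1, -0.4, 6.8]
opening: 0.54
```

>>> carry_out:
  motion: [0,0,0.02,0,0,0]

```text
clock: 14.82
tool_pos: [0.5557, 0.2979, 0.2732]
eef_rot: [0.687, 0.727, 0.001, 0.001]
contact_force: [4.6, -1.2, 8.3]
opening: 0.541
```

>>> carry_out:
  motion: [0,0,0.04,0,0,0]

```text
clock: 14.95
tool_pos: [0.5557, 0.2979, 0.2732]
eef_rot: [0.687, 0.727, 0.001, 0.001]
contact_force: [3.1, -1.1, 11.1]
opening: 0.541
```

>>> carry_out:
  motion: [0,0,0.04,0,0,0]

```text
clock: 15.08
tool_pos: [0.5557, 0.2979, 0.2731]
eef_rot: [0.687, 0.727, 0.001, 0.001]
contact_force: [4.1, -2.3, 13.3]
opening: 0.537
```

>>> carry_out:
  motion: [0,0,0.03,0,0,0]

```text
clock: 15.2
tool_pos: [0.5557, 0.2979, 0.2731]
eef_rot: [0.687, 0.727, 0.002, 0.001]
contact_force: [2.7, -2.7, 13.8]
opening: 0.541
```

>>> carry_out:
  motion: [0,0,0,0,0,0,0,0,0,0,0,0]

```text
clock: 15.45
tool_pos: [0.5557, 0.2979, 0.2731]
eef_rot: [0.687, 0.727, 0.002, 0.001]
contact_force: [4.0, -2.1, 12.1]
opening: 0.542
```

>>> carry_out:
  motion: [0,0,0.04,0,0,0,0,0,0,0,0,0]

```text
clock: 15.7
tool_pos: [0.5557, 0.2979, 0.2731]
eef_rot: [0.687, 0.727, 0.002, 0.001]
contact_force: [3.0, -2.2, 15.3]
opening: 0.542
```

>>> carry_out:
  motion: [0,0,0.03,0,0,0,0,0,0,0,0,0,0,0,0,0,0,0]

```text
clock: 16.08
tool_pos: [0.5557, 0.2979, 0.273]
eef_rot: [0.687, 0.727, 0.002, 0.001]
contact_force: [2.9, -3.3, 15.5]
opening: 0.537
```

>>> carry_out:
  motion: [0,0,0,0,0,0,0,0,0,0,0,0,0,0,0,0,0,0]

```text
clock: 16.45
tool_pos: [0.5557, 0.2979, 0.273]
eef_rot: [0.687, 0.727, 0.002, 0.001]
contact_force: [2.3, -2.4, 16.4]
opening: 0.542
```

>>> carry_out:
  motion: [0,0,-0.1,0,0,0,0,0,-0.06,0,0,0]

```text
clock: 16.7
tool_pos: [0.5557, 0.2979, 0.2731]
eef_rot: [0.687, 0.727, 0.001, 0.001]
contact_force: [6.3, -1.1, 4.8]
opening: 0.539
```

>>> carry_out:
  motion: [0,0,0,0,0,0,0,0,0,0,0,0,0,0,0,0,0,0,0,0,0,0,0,0,0,0,0,0,0,0]
  hand: 8.8

```text
clock: 17.32
tool_pos: [0.5544, 0.2978, 0.2713]
eef_rot: [0.687, 0.727, -0.0, -0.0]
contact_force: [0.3, 0.4, -0.5]
opening: 0.998
```

>>> carry_out:
  motion: [0,0,-2,0,0,0,-2.5,0,-3,0,0,0,-4,0,-3,0,0,0,-4,0,-2,0,0,0,0,0,0,0,0,0,0,0,0,0,0,0,0,0,0,0,0,0]

```text
clock: 18.2
tool_pos: [0.5599, 0.1946, 0.3708]
eef_rot: [0.686, 0.728, -0.0, -0.001]
contact_force: [0.4, -0.7, -0.6]
opening: 0.998
```

Run:
```python
from h import *
s=shot('wrist'); save(s,'w3'); stat()
P=pts(s); 
C=band(P,.228,.25,(.556,.298),.05); print('cheeks',len(C),cv2.minAreaRect(C[:,:2].astype(np.float32)),np.percentile(C[:,2],[50,90]))
F=band(P,.205,.226,(.556,.298),.013); print('floor',len(F),np.percentile(F[:,2],[10,50,90]))
N=band(P,.208,.232,(.57,.015),.07); print('nest',len(N),cv2.minAreaRect(N[:,:2].astype(np.float32)) if len(N) else 0, np.median(N[:,2]) if len(N) else 0)
plan(.46,-.33,.36,-.013)
```

```text
18.25 [0.5599 0.1944 0.3708] [-0.2 -0.1 -0.6] 87.7
cheeks 1999 ((0.5555311441421509, 0.2967151701450348), (0.04824000597000122, 0.041098710149526596), 3.0114552974700928) [0.23843453 0.23945828]
floor 2061 [0.21649    0.21740734 0.21825985]
nest 445 ((0.5686277151107788, 0.050566889345645905), (0.07202621549367905, 0.009070189669728279), 2.9639766216278076) 0.21334660572059538
from [0.5599 0.1944 0.3708] psi 1.6303 n 10
-5.18, -1.31, 0.108, 0, 0, 0.164,
-5.32, -0.445, 0.107, 0, 0, 0.164,
-5.32, 0.431, 0.107, 0, 0, 0.164,
-5.18, 1.3, 0.107, 0, 0, 0.164,
-4.9, 2.13, 0.106, 0, 0, 0.164,
-4.48, 2.9, 0.106, 0, 0, 0.164,
-3.95, 3.59, 0.107, 0, 0, 0.164,
-3.31, 4.19, 0.107, 0, 0, 0.164,
-2.58, 4.67, 0.107, 0, 0, 0.164,
-1.78, 5.03, 0.108, 0, 0, 0.164,
```

View pics/w3.png

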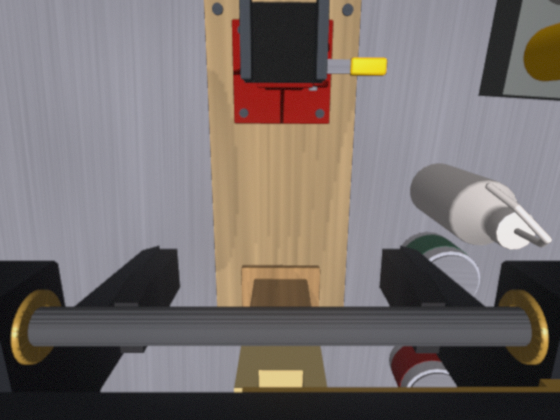

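>>> carry_out:
  motion: [-5.2,-1.3,0.1,0,0,0.164,-5.3,-0.45,0.1,0,0,0.164,-5.3,0.4,0.1,0,0,0.164,-5.2,1.3,0.1,0,0,0.164,-4.9,2.1,0.1,0,0,0.164,-4.5,2.9,0.1,0,0,0.164,-3.95,3.6,0.1,0,0,0.164,-3.3,4.2,0.1,0,0,0.164]

```text
clock: 19.25
tool_pos: [0.4797, -0.2271, 0.3632]
eef_rot: [0.988, 0.156, 0.0, -0.0]
contact_force: [0.8, 0.7, 0.4]
opening: 0.999
```

>>> carry_out:
  motion: [-2.6,4.7,0.1,0,0,0.164,-1.8,5.0,0.1,0,0,0.164,0,0,0,0,0,0,0,0,0,0,0,0,0,0,0,0,0,0]

```text
clock: 19.88
tool_pos: [0.4604, -0.3292, 0.3614]
eef_rot: [1.0, -0.004, 0.0, -0.001]
contact_force: [-0.1, 0.6, 0.1]
opening: 1.002
```

Run:
```python
from h import *
s=shot('wrist'); save(s,'w4'); stat()
P=pts(s); P=P[(P[:,2]>.012)&(P[:,2]<.06)&(abs(P[:,1]+.36)<.05)]
xs=[];ys=[]
for x in np.arange(.32,.68,.02):
    m=P[abs(P[:,0]-x)<.01]
    if len(m)>30:
        t=np.percentile(m[:,2],90); k=np.percentile(m[m[:,2]>t-.006][:,1],[2,98]); xs.append(x);ys.append(k.mean()); print(round(x,2),len(m),t.round(3),k.round(4),k.mean().round(4))
print(np.polyfit(xs,ys,1), 'x ext',np.percentile(P[:,0],[.3,99.7]), P[:,0].min(),P[:,0].max())
plan(.488,-.3595,.2,-.013)
```

```text
19.93 [ 0.4602 -0.3295  0.3615] [-0.2  0.2  0.7] 88.1
0.32 127 0.031 [-0.3708 -0.3448] -0.3578
0.34 341 0.032 [-0.372  -0.3448] -0.3584
0.36 354 0.032 [-0.3715 -0.3448] -0.3581
0.38 378 0.031 [-0.3725 -0.3448] -0.3586
0.4 434 0.031 [-0.3744 -0.3436] -0.359
0.42 478 0.03 [-0.3755 -0.3425] -0.359
0.44 495 0.03 [-0.3761 -0.3436] -0.3598
0.46 517 0.03 [-0.3758 -0.3436] -0.3597
0.48 525 0.03 [-0.3765 -0.3436] -0.3601
0.5 565 0.03 [-0.3762 -0.3436] -0.3599
0.52 567 0.03 [-0.3768 -0.3446] -0.3607
0.54 615 0.03 [-0.3774 -0.3447] -0.361
0.56 626 0.032 [-0.3765 -0.3457] -0.3611
0.58 665 0.044 [-0.3752 -0.3473] -0.3612
0.6 623 0.048 [-0.3751 -0.348 ] -0.3615
0.62 608 0.048 [-0.3755 -0.348 ] -0.3617
[-0.01317368 -0.35366973] x ext [0.32281502 0.62840773] 0.32075306249817026 0.630284732402483
from [ 0.4602 -0.3295  0.3615] psi -0.0084 n 4
0.699, 0.748, 4.04, 0, 0, 0.001,
0.7, 0.747, 4.04, 0, 0, 0.001,
0.701, 0.745, 4.04, 0, 0, 0.001,
0.703, 0.743, 4.04, 0, 0, 0.001,
```

>>> carry_out:
  motion: [0.7,0.8,4,0,0,0,0.7,0.8,4,0,0,0.005,0.7,0.8,3,0,0,0,0.55,0.7,2,0,0,0,0,0,0,0,0,0,0,0,0,0,0,0]

```text
clock: 20.68
tool_pos: [0.4859, -0.3627, 0.2326]
eef_rot: [1.0, -0.008, 0.001, 0.0]
contact_force: [-0.1, 0.4, 0.8]
opening: 0.995
```

Run:
```python
from h import *
stat(); plan(.487,-.3601,.069,-.013,4)
```

```text
20.68 [ 0.4859 -0.3627  0.2326] [-0.1  0.4  0.8] 87.7
from [ 0.4859 -0.3627  0.2326] psi -0.0167 n 4
0.021, -0.068, 4.09, 0, 0, -0.001,
0.022, -0.067, 4.09, 0, 0, -0.001,
0.024, -0.067, 4.09, 0, 0, -0.001,
0.025, -0.066, 4.09, 0, 0, -0.001,
```

View pics/w4.png

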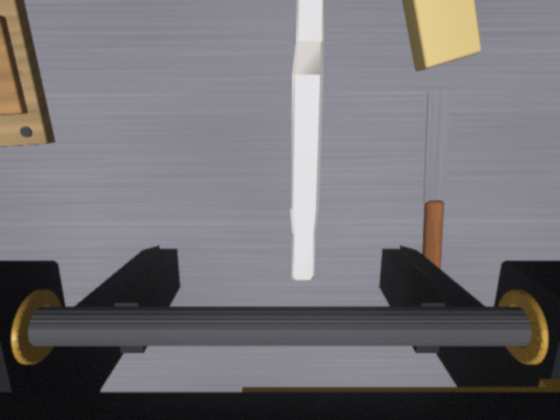

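>>> carry_out:
  motion: [0.03,-0.08,4.3,0,0,0,0.02,-0.07,4.3,0,0,0,0.02,-0.06,4.0,0,0,0,0.02,-0.06,2.8,0,0,0,0,0,0,0,0,0,0,0,0,0,0,0]

```text
clock: 21.42
tool_pos: [0.4873, -0.3607, 0.0794]
eef_rot: [1.0, -0.009, 0.001, 0.001]
contact_force: [0.4, 0.5, 0.6]
opening: 0.998
```

Run:
```python
from h import *
stat(); plan(.487,-.3601,.068,-.013,1)
```

```text
21.43 [ 0.4873 -0.3607  0.0794] [0.4 0.5 0.6] 87.9
from [ 0.4873 -0.3607  0.0794] psi -0.0172 n 1
-0.035, -0.062, 1.14, 0.002, -0.003, -0.004,
```

>>> carry_out:
  motion: [0,-0.06,1.1,0.002,-0.003,-0.004,0,0,0,0,0,0,0,0,0,0,0,0]

```text
clock: 21.8
tool_pos: [0.4864, -0.3596, 0.0668]
eef_rot: [1.0, -0.007, -0.001, -0.001]
contact_force: [-0.0, -0.0, -0.6]
opening: 0.998
```

>>> carry_out:
  motion: [0,0,0,0,0,0,0,0,0,0,0,0,0,0,0,0,0,0,0,0,0,0,0,0,0,0,0,0,0,0]
  hand: 2.5
  grip_force: 25

```text
clock: 22.42
tool_pos: [0.4864, -0.3595, 0.0665]
eef_rot: [1.0, -0.007, -0.001, -0.001]
contact_force: [0.3, 0.5, 0.2]
opening: 0.454
```

>>> carry_out:
  motion: [0,0,-0.5,0,0,0,0,0,-1,0,0,0,0,0,-2,0,0,0,0,0,-4,0,0,0,0,0,-5,0,0,0,0,0,-5,0,0,0,0,0,-5,0,0,0,0,0,-5,0,0,0]

```text
clock: 23.42
tool_pos: [0.4866, -0.3597, 0.3447]
eef_rot: [1.0, -0.007, -0.001, -0.001]
contact_force: [0.1, -0.2, -2.4]
opening: 0.384
```

Run:
```python
from h import *
stat(); x,y,z=monitor.get_state()['tool_pos']
plan(.5627,.1632,.365,1.624)
```

```text
23.43 [ 0.4866 -0.3597  0.3447] [ 0.1 -0.2 -2.4] 33.8
from [ 0.4866 -0.3597  0.3447] psi -0.0132 n 10
0.692, -5.24, -0.197, 0, 0, -0.164,
1.54, -5.06, -0.199, 0, 0, -0.164,
2.34, -4.74, -0.2, 0, 0, -0.164,
3.08, -4.29, -0.201, 0, 0, -0.164,
3.74, -3.73, -0.202, 0, 0, -0.164,
4.3, -3.07, -0.203, 0, 0, -0.164,
4.74, -2.33, -0.203, 0, 0, -0.164,
5.06, -1.53, -0.204, 0, 0, -0.164,
5.24, -0.683, -0.204, 0, 0, -0.164,
5.28, 0.18, -0.203, 0, 0, -0.164,
```

Run:
```python
from h import *
s=shot('wrist'); save(s,'w5'); stat()
P=pts(s); t=np.array(s['st']['tool_pos'])
r=finder.masks_of(s,'moulding'); print(r and (r[0]['p'],r[0]['extent']))
P=pts(s,r[0]['pixels']) if r else P
P=P[(P[:,2]<.345)&(P[:,2]>.25)&(abs(P[:,1]+.36)<.04)]
for x in np.arange(.36,.68,.012):
    m=P[abs(P[:,0]-x)<.006]
    if len(m)>30:
        z=np.percentile(m[:,2],90); k=np.percentile(m[m[:,2]>z-.006][:,1],[2,98]); print(round(x-t[0],3),len(m),(z-t[2]).round(4),k.round(4),k.mean().round(4))
```

```text
23.48 [ 0.4891 -0.3614  0.3518] [ 1.4 -0.7  2.7] 33.9
(0.9, [226.1, 0.6, 332.7, 386.1])
-0.043 730 -0.0396 [-0.377  -0.3441] -0.3606
-0.031 2114 -0.0391 [-0.3768 -0.3445] -0.3606
-0.019 579 -0.0389 [-0.3753 -0.3457] -0.3605
-0.007 772 -0.039 [-0.3776 -0.3448] -0.3612
0.005 2708 -0.0389 [-0.3774 -0.3449] -0.3611
0.017 2882 -0.0388 [-0.3775 -0.3451] -0.3613
0.029 3127 -0.0388 [-0.3776 -0.3452] -0.3614
0.041 3375 -0.0392 [-0.3778 -0.3454] -0.3616
0.053 3629 -0.0392 [-0.3779 -0.3455] -0.3617
0.065 3935 -0.0392 [-0.3781 -0.3457] -0.3619
0.077 4512 -0.0359 [-0.3772 -0.3468] -0.362
0.089 5328 -0.029 [-0.3765 -0.3479] -0.3622
```

View pics/w5.png

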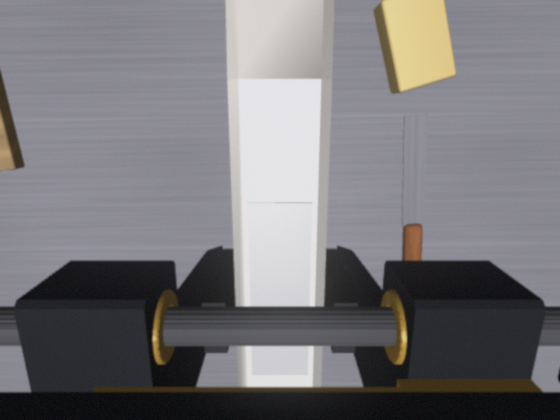

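Run:
```python
from h import *
stat(); plan(.5627,.1632,.365,1.624,11)
```

```text
23.52 [ 0.4892 -0.3614  0.3489] [ 0.1  0.4 -1.2] 33.8
from [ 0.4892 -0.3614  0.3489] psi -0.0136 n 11
0.605, -4.78, -0.165, 0.001, 0, -0.149,
1.31, -4.63, -0.161, 0.001, 0, -0.149,
1.98, -4.39, -0.157, 0.001, 0, -0.149,
2.61, -4.05, -0.153, 0.001, 0, -0.149,
3.18, -3.62, -0.15, 0.001, 0, -0.149,
3.68, -3.1, -0.147, 0.001, 0, -0.149,
4.1, -2.52, -0.146, 0.001, 0, -0.149,
4.43, -1.89, -0.144, 0.001, 0, -0.149,
4.66, -1.21, -0.144, 0.001, 0, -0.149,
4.79, -0.506, -0.144, 0.001, 0, -0.149,
4.81, 0.21, -0.144, 0.001, 0, -0.149,
```

>>> carry_out:
  motion: [0.6,-4.8,-0.2,0,0,-0.149,1.3,-4.6,-0.2,0,0,-0.149,2.0,-4.4,-0.15,0,0,-0.149,2.6,-4.05,-0.15,0,0,-0.149,3.2,-3.6,-0.15,0,0,-0.149,3.7,-3.1,-0.15,0,0,-0.149,4.1,-2.5,-0.15,0,0,-0.149,4.4,-1.9,-0.15,0,0,-0.149]

```text
clock: 24.52
tool_pos: [0.5401, 0.0224, 0.3552]
eef_rot: [0.83, 0.558, -0.001, -0.001]
contact_force: [1.1, -0.3, -2.4]
opening: 0.384
```

>>> carry_out:
  motion: [4.7,-1.2,-0.14,0,0,-0.149,4.8,-0.5,-0.14,0,0,-0.149,4.8,0.2,-0.14,0,0,-0.149,0,0,0,0,0,0,0,0,0,0,0,0,0,0,0,0,0,0]

```text
clock: 25.28
tool_pos: [0.5608, 0.1626, 0.3593]
eef_rot: [0.688, 0.725, -0.001, -0.001]
contact_force: [0.7, 0.3, -1.5]
opening: 0.382
```

Run:
```python
from h import *
s=shot('wrist'); save(s,'w6'); stat()
r=finder.masks_of(s,'moulding'); print(r and (r[0]['p'],r[0]['extent']))
t=np.array(s['st']['tool_pos'])
P=pts(s,r[0]['pixels']); P=P[(P[:,2]<t[2])&(P[:,2]>t[2]-.08)]
for y in np.arange(-.05,.2,.015):
    m=P[abs(P[:,1]-t[1]-y)<.006]
    if len(m)>30:
        z=np.percentile(m[:,2],90); k=np.percentile(m[m[:,2]>z-.006][:,0],[2,98]); print(round(y,3),len(m),(z-t[2]).round(4),k.round(4),k.mean().round(4))
A=pts(s)
C=band(A,.225,.25,(.556,.298),.05); print('cheeks',len(C),cv2.minAreaRect(C[:,:2].astype(np.float32)) if len(C) else 0)
plan(.5627,.1632,.30,1.624,2)
```

```text
25.32 [0.5609 0.1628 0.3594] [-0.9  0.8 -2.4] 33.5
(0.93, [224.3, 0.6, 335.2, 383.5])
-0.035 2056 -0.0392 [0.5456 0.5781] 0.5619
-0.02 713 -0.0389 [0.5473 0.577 ] 0.5622
-0.005 1222 -0.0389 [0.5441 0.5764] 0.5603
0.01 2770 -0.0388 [0.5434 0.5757] 0.5596
0.025 3017 -0.0387 [0.5426 0.5747] 0.5587
0.04 3336 -0.0391 [0.5422 0.5741] 0.5581
0.055 3674 -0.0391 [0.5409 0.5731] 0.557
0.07 4072 -0.0389 [0.5404 0.5724] 0.5564
0.085 5255 -0.0307 [0.5409 0.5699] 0.5554
0.1 128 -0.0279 [0.556 0.57 ] 0.563
cheeks 0 0
from [0.5609 0.1631 0.3595] psi 1.6236 n 2
-0.004, 0.098, 2.98, -0.001, -0.001, 0,
-0.002, 0.094, 2.98, -0.001, -0.001, 0,
```

>>> carry_out:
  motion: [0,0.18,2,0,0,0,0,0,3,0,0,0,0,0,2,0,0,0,0,0,0,0,0,0,0,0,0,0,0,0]

```text
clock: 26.0
tool_pos: [0.5629, 0.1648, 0.2904]
eef_rot: [0.688, 0.726, 0.0, -0.001]
contact_force: [-0.2, -0.2, -1.6]
opening: 0.384
```

Run:
```python
from h import *
plan(.5627,.1632,.275,1.624,1)
a=shot('scene');b=shot('side');stat()
f=lambda s,x,y,w,h:cv2.resize(s['frame'][y:y+h,x:x+w,::-1],(400,400))
cv2.imwrite('pics/c1.png',np.hstack([f(a,250,120,160,160),f(b,160,160,160,160)]))
```

```text
from [0.5629 0.1648 0.2904] psi 1.6251 n 1
-0.159, -0.03, 1.54, -0.001, -0.003, 0.001,
26.1 [0.563  0.165  0.2907] [ 0.7  0.4 -1.6] 34.1
```

View pics/c1.png

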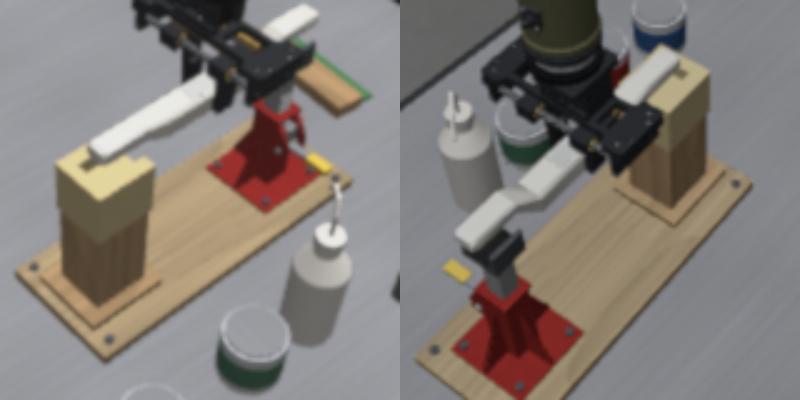

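>>> carry_out:
  motion: [-0.16,-0.03,0.7,0,0,0,0,0,0.7,0,0,0,0,0,0,0,0,0]

```text
clock: 26.48
tool_pos: [0.5618, 0.1629, 0.2747]
eef_rot: [0.687, 0.726, -0.001, -0.002]
contact_force: [-0.4, -0.5, -1.3]
opening: 0.386
```

>>> carry_out:
  motion: [0,0,0.2,0,0,0,0,0,0.2,0,0,0,0,0,0.2,0,0,0]

```text
clock: 26.85
tool_pos: [0.5622, 0.1633, 0.2695]
eef_rot: [0.687, 0.726, -0.0, -0.002]
contact_force: [-0.6, -0.1, -2.9]
opening: 0.381
```

>>> carry_out:
  motion: [0,0,0.2,0,0,0,0,0,0.2,0,0,0,0,0,0.1,0,0,0]

```text
clock: 27.22
tool_pos: [0.5621, 0.1632, 0.2644]
eef_rot: [0.687, 0.726, -0.0, -0.002]
contact_force: [-0.8, 0.0, -2.5]
opening: 0.382
```

>>> carry_out:
  motion: [0,0,0.1,0,0,0,0,0,0.1,0,0,0]

```text
clock: 27.48
tool_pos: [0.5622, 0.1632, 0.2625]
eef_rot: [0.687, 0.726, -0.0, -0.002]
contact_force: [0.8, -0.3, -2.7]
opening: 0.386
```

>>> carry_out:
  motion: [0,0,0.1,0,0,0,0,0,0,0,0,0]

```text
clock: 27.72
tool_pos: [0.5621, 0.1632, 0.2615]
eef_rot: [0.687, 0.726, -0.0, -0.002]
contact_force: [-0.4, 0.5, -1.9]
opening: 0.382
```

>>> carry_out:
  motion: [0,0,0.1,0,0,0]

```text
clock: 27.85
tool_pos: [0.5622, 0.1633, 0.2606]
eef_rot: [0.687, 0.726, -0.0, -0.002]
contact_force: [0.1, 0.9, -2.0]
opening: 0.384
```

>>> carry_out:
  motion: [0,0,0.1,0,0,0]

```text
clock: 27.98
tool_pos: [0.5622, 0.1633, 0.2595]
eef_rot: [0.687, 0.726, -0.0, -0.002]
contact_force: [-0.1, 0.5, -1.8]
opening: 0.381
```

>>> carry_out:
  motion: [0,0,0.05,0,0,0,0,0,0,0,0,0]

```text
clock: 28.22
tool_pos: [0.5621, 0.1633, 0.259]
eef_rot: [0.687, 0.726, -0.0, -0.002]
contact_force: [-0.3, 0.0, -2.6]
opening: 0.382
```

>>> carry_out:
  motion: [0,0,0.05,0,0,0,0,0,0,0,0,0]

```text
clock: 28.48
tool_pos: [0.5621, 0.1633, 0.2585]
eef_rot: [0.687, 0.726, -0.0, -0.002]
contact_force: [-0.6, 0.1, -1.6]
opening: 0.387
```

>>> carry_out:
  motion: [0,0,0.05,0,0,0,0,0,0,0,0,0]

```text
clock: 28.72
tool_pos: [0.5621, 0.1633, 0.258]
eef_rot: [0.687, 0.726, -0.0, -0.002]
contact_force: [-0.2, 0.5, -3.1]
opening: 0.377
```

>>> carry_out:
  motion: [0,0,0.05,0,0,0,0,0,0,0,0,0]

```text
clock: 28.98
tool_pos: [0.5622, 0.1633, 0.2576]
eef_rot: [0.687, 0.726, -0.0, -0.002]
contact_force: [-0.0, -0.2, -1.2]
opening: 0.384
```

>>> carry_out:
  motion: [0,0,0.05,0,0,0,0,0,0,0,0,0]

```text
clock: 29.22
tool_pos: [0.5621, 0.1633, 0.2571]
eef_rot: [0.687, 0.726, -0.0, -0.002]
contact_force: [-0.9, -0.4, -1.1]
opening: 0.382
```

>>> carry_out:
  motion: [0,0,0.05,0,0,0,0,0,0,0,0,0]

```text
clock: 29.48
tool_pos: [0.5622, 0.1633, 0.2569]
eef_rot: [0.687, 0.726, -0.0, -0.002]
contact_force: [-1.6, -0.2, 2.8]
opening: 0.389
```

>>> carry_out:
  motion: [0,0,0.05,0,0,0,0,0,0,0,0,0]

```text
clock: 29.72
tool_pos: [0.5622, 0.1633, 0.2569]
eef_rot: [0.687, 0.726, -0.0, -0.001]
contact_force: [-2.9, -1.3, 7.4]
opening: 0.381
```

>>> carry_out:
  motion: [0,0,-0.06,0,0,0,0,0,0,0,0,0]

```text
clock: 29.98
tool_pos: [0.5622, 0.1633, 0.2569]
eef_rot: [0.687, 0.726, -0.0, -0.002]
contact_force: [-1.4, -1.2, 3.5]
opening: 0.384
```

>>> carry_out:
  motion: [0,0,0,0,0,0,0,0,0,0,0,0,0,0,0,0,0,0,0,0,0,0,0,0]
  hand: 6.5

```text
clock: 30.48
tool_pos: [0.5622, 0.1633, 0.2565]
eef_rot: [0.687, 0.726, -0.0, -0.002]
contact_force: [-0.3, -0.1, -0.8]
opening: 0.734
```

>>> carry_out:
  motion: [0,0,-1,0,0,0,0,0,-2,0,0,0,0,0,-3,0,0,0,0,0,-4,0,0,0,-3,0,-3,0,0,0,-3,0,0,0,0,0,0,0,0,0,0,0,0,0,0,0,0,0]

```text
clock: 31.48
tool_pos: [0.5655, 0.1042, 0.3868]
eef_rot: [0.687, 0.727, 0.0, -0.002]
contact_force: [-0.4, 1.2, -1.5]
opening: 0.742
```

Run:
```python
from h import *
s=shot('wrist'); stat(); save(s,'w7')
r=finder.masks_of(s,'moulding'); print(r and (r[0]['p'],r[0]['extent']))
P=pts(s,r[0]['pixels']); P=P[(P[:,2]>.19)&(P[:,2]<.26)]
for y in np.arange(.0,.36,.02):
    m=P[abs(P[:,1]-y)<.008]
    if len(m)>30:
        z=np.percentile(m[:,2],80); k=np.percentile(m[m[:,2]>z-.006][:,0],[2,98]); print(round(y,3),len(m),z.round(4),k.round(4),k.mean().round(4))
print('y max',np.percentile(P[:,1],99.8))
A=pts(s); C=band(A,.236,.242,(.556,.298),.04); print('cheeks',len(C),cv2.minAreaRect(C[:,:2].astype(np.float32)) if len(C) else 0,np.median(C[:,2]))
a=shot('scene');b=shot('side')
f=lambda s,x,y,w,h:cv2.resize(s['frame'][y:y+h,x:x+w,::-1],(400,400))
cv2.imwrite('pics/c2.png',np.hstack([f(a,250,120,160,160),f(b,160,160,160,160)]))
for n,q in (('scene',a),('side',b)):
    r=finder.masks_of(q,'moulding')[0]; p=pts(q,r['pixels']); p=p[(p[:,2]>.19)&(p[:,2]<.26)]
    print(n,round(r['p'],2),cv2.minAreaRect(p[:,:2].astype(np.float32)))
```

```text
31.52 [0.5654 0.1046 0.3866] [-0.4  0.2 -0.7] 64.9
(0.76, [254.2, 0.0, 303.7, 304.4])
0.02 132 0.2192 [0.556  0.5817] 0.5689
0.04 691 0.2193 [0.5551 0.5813] 0.5682
0.06 770 0.2192 [0.5534 0.5809] 0.5671
0.08 904 0.218 [0.5508 0.5814] 0.5661
0.1 1000 0.2172 [0.5491 0.5816] 0.5653
0.12 1056 0.2173 [0.5476 0.58  ] 0.5638
0.14 1140 0.2178 [0.5467 0.5794] 0.5631
0.16 1197 0.2178 [0.5456 0.5778] 0.5617
0.18 1281 0.2178 [0.5448 0.5771] 0.5609
0.2 1358 0.2175 [0.5435 0.5758] 0.5596
0.22 1471 0.2173 [0.5422 0.5748] 0.5585
0.24 335 0.2171 [0.542  0.5746] 0.5583
y max 0.23524142864652292
cheeks 0 0 nan
scene 0.6 ((0.565567135810852, 0.1638878583908081), (0.04359833523631096, 0.331752210855484), 3.621896982192993)
side 0.72 ((0.5590111017227173, 0.16817907989025116), (0.03714992105960846, 0.33028367161750793), 3.160348892211914)
  return _methods._mean(a, axis=axis, dtype=dtype,
  ret = ret.dtype.type(ret / rcount)
```

View pics/c2.png

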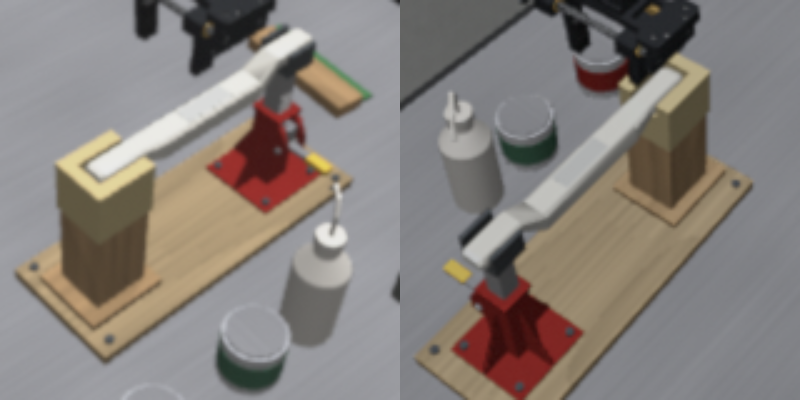

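```bash
python3 -c "
from h import *
workorder.finish_job(); stat()"
```

```text
the job is handed in; nothing more can be done
the job is handed in; nothing more can be done
```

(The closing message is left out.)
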